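# Clamp a spice jar in the ratchet jar holder

### The arm

A 6-joint arm with a two-finger parallel gripper is mounted at the origin on a cart in front of the work surface, level with it; the furniture and walls round the work are solid. World frame = base frame: x ahead of the robot, y to its left, z up, the work surface at z = 0. Lengths are in m, angles in rad, forces in N, time in s.
With the tool pointing down it reaches from about 0.425 to 0.925 m from the base axis. Payload 12.5 kg.
Tool frame: the origin (TCP) lies at the very end of the fingers, on their centre line; the grasp point (between the pads) lies 19 mm behind it (bot.hold_point_z is the distance from the TCP to the grasp point, in m); z points along the fingers, y is the line along which they close (so a half turn about z gives the same grasp; the last joint's range is limited). The gripper opens to 85 mm and grips with 20 to 120 N. Pads are 22 mm wide; open, the fingers measure 114 mm over their backs; the gripper's body (76 mm by 85 mm) begins 54 mm behind the grasp point. The pads swing forward as they close: fully open they stand 13 mm farther back than shut.
Start: joints at [-1.382, 0.491, 1.559, -0, 1.092, -0.106], TCP at [0.182, -0.598, 0.231] pointing down, gripper open.
Joint ranges: [-3.1, 3.1], [-0.84, 2.19], [0.05, 2.79], [-1.13, 4.28], [0.06, 2.93], [-2.69, 2.69]. Speed limits (rad/s): [2.22, 2.22, 2.79, 3.14, 3.14, 3.14].

### API

Orientations are given as [roll, pitch, yaw] about the fixed x, y, z axes, in that order (R = Rz(yaw) Ry(pitch) Rx(roll)).
In Python, from bench import bot, vision, ticket gives the robot as it stands.
- The arm moves only by the tool step_arm, never from a script. Its argument "commands" is a list of rows, each an object of numbers: "hand": the opening, from -1 (shut) to 1 (fully open); "x", "y", "z": the shift along the world's x, y, z scaled (see below); "roll": the turn about the world's z scaled (see below). In form: [{"hand": .., "x": .., "y": .., "z": .., "roll": ..}, ...]. A call has 1 to 5 rows; each row is the pose to reach, as a shift and turn from the pose commanded when the call began, turning the shorter way round; what a row does not reach only later rows make up. The controller multiplies each number of a shift by 0.12 m and each number of a turn by 360 degrees. A row lasts 1/10 s, in which the tool goes at most 50 mm and 8.59 degrees, less where a joint would pass 70% of its speed; a pose out of reach is approached as far as the arm can. A call with a number of a shift or a turn outside -1 to 1 is refused whole. A call with a gripper value outside its range is refused whole. The fingers move at their own pace and stop on an object; "newtons" is the grip in N (left out, the last holds). Time passes only in rows, so rows that repeat a pose let the fingers close. It gives the time, the measured TCP pose, the force, the opening and the grip force at its end, in the units of the state.
- bot.state(): the state, without advancing time (a new reading comes with each control period).
- vision.camera(name): name is "scene" or "top" or "wrist"; returns (picture, depth): 480x640x3 uint8, red, green, blue; 480x640 float32, m along the optical axis (not along the pixel's ray), 0 where there is no reading.
- vision.calibration(name): a dict with "intrinsics" (3x3 intrinsics, pixels), "position" and "orientation" of the camera in the world; the wrist camera has in their place "tool_from_camera" (4x4, takes a point from camera to tool coordinates, whose origin is the TCP and whose axes are the flange's). Camera axes: x right, y down, z forward; pixel columns grow to the right and rows downward; lengths in m; the calibration is good to about 2 mm. A picture is of the moment at which its call begins: read the wrist's pose just before it. calibration takes no time and is no camera call.
- ticket.job_done(): hands the job in; it is judged then, once.
The state is a dict: "time": time; "qpos": joint angles; "joint_velocities": joint speeds; "joint_torque": joint torques, N m; "eef_pos": TCP position; "tcp_rot": TCP orientation; "ft_force": force on the tool from outside, world axes, zero at the start; "torque": the same for the moment, N m; "gripper_width": finger opening in m; "grip_force": force on a finger pad.
Only numpy, scipy, OpenCV 4.12 (cv2) and the standard library are available. Lean on these libraries where they do the work, as an engineer would, in place of code of your own. Each camera call takes 0.05 s, during which the arm holds its last target. There are 200 camera calls.

### The job

Stand the spice jar upright in the bay of the jar holder, between the V-shaped back stop and the sprung pad. Then wind the knob clockwise (seen from above) click by click to the first click that leaves the jar firmly gripped: the stop has come up against its screw and the pad is pushed back 1.5 mm or more on its springs. Wind no further, let go so that the pawl alone holds the jar, never crush it, and leave the salt shaker, pepper mill and mug where they are.

Things in the scene. Friction and masses are not known exactly. Their poses are not given: they have to be found in the camera images.
- jar: spice jar, loose: upright round glass jar with a cap, 41 mm across (cap 41 mm too), 105 mm high, about 0.1 kg; origin at the centre of its underside, z up. It stands on the worktop to the right of the holder, beyond its knob end.
- holder: jar holder, fixed to the worktop (its place varies): foot plate 110 x 300 mm, 6 mm thick, carrying the clamp. Origin on its underside, 5 mm off the middle, z up, y along the plate from the knob end (-y) to the back stop (+y); knob, pad and stop lie on its line x = 0. The jar stands on the plate (z = 6 mm). Pad and stop reach 54 mm high, so the upper half of the jar is free for the fingers.
- stop: V-shaped back stop, open towards the pad, 120 degrees between its rubber faces, 62 mm wide. It slides loosely (1.5 N) along the holder: pushed by the jar it gives way by an unknown 0 to 6 mm, then meets its set screw, which is fast, and gives no more. Origin at z = 0 below the axis of a 41 mm jar that touches both faces; axes as the holder's.
- pad: sprung rubber pad, 44 mm wide, on two spring pins before its carriage; origin at z = 0 below the middle of its gripping face, which looks to the holder's +y. It rides with the carriage until it bears on the jar, then stays while the carriage goes on. Springs: 4 N as it leaves its rest, 2 N more per mm pushed back (12 mm at most). At the start it is 6 to 18 mm short of a jar in the stop.
- knob (a point): grip point of the knob, on the wheel's vertical axis, 80 mm up, 85 mm from the holder's origin towards -y. An upright bar 50 mm long (point's x axis), 12 mm thick (y axis), from 55 to 93 mm high, on a 32 mm hub over the toothed wheel (80 mm across, top at 47 mm). Turn it clockwise from above; resistance 0.06 to 0.1 N m from a return spring, plus 7.6 mm times the pad force.
- salt: salt shaker, 44 mm across, 90 mm high, loose bystander; origin at the centre of its underside
- pepper_mill: wooden pepper mill, 58 mm across, 170 mm high, loose bystander; origin at the centre of its underside
- mug: white mug, 82 mm across, 91 mm high, loose bystander; origin at the centre of its underside
- pawl: sprung pawl, a 36 mm steel finger on the robot's side of the wheel; origin on its upright pivot at z = 0. The wheel has 12 teeth: 30 degrees (0.524 rad) a click, which drives the carriage 4 mm towards the stop. The pawl rises and drops behind each passing tooth and then stops the wheel turning back; let go between clicks, the wheel runs back to the last tooth.
There are look-alikes about, which are no part of the job. What is shaped like the jar but orange is not meant.

How it is judged:
On the way, in this order (a step that is already met when the one before it is completed fails the run):
1. the spice jar stands upright on the plate in the bay, between pad and stop, not yet gripped (horizontal distance between jar and stop below 0.025 m and height (world z) of jar between 0.003 and 0.01 m and angle between jar's own z axis and vertical below 0.1 rad and contact force between pad and jar below 3 N), for 0.2 s.
2. the knob has been wound until the pad grips the jar against the stop (contact force between pad and jar above 5 N and contact force between stop and jar above 4 N), for 0.2 s.
At the end, for the whole second after the job is handed in: The jar stands upright (within 0.08 rad) and at rest on the holder's plate (origin lower than 12 mm), within 5 mm of the seat in the V of the stop and bearing on it with more than 4 N; the released wheel is held by its pawl with the pad pressing the jar with 6 to 16 N (pushed back about 1 to 6 mm) (contact force between pad and jar between 6 and 16 N and contact force between stop and jar above 4 N and horizontal distance between jar and stop below 0.005 m and height (world z) of jar below 0.012 m and angle between jar's own z axis and vertical below 0.08 rad and linear speed of each of jar, pad below 0.01 m/s); the robot touches nothing.
It fails at once if the jar is crushed: the pad presses it with more than 20 N (contact force between pad and jar above 20 N).
It fails at once if the salt shaker is moved by more than 30 mm (distance of salt from where it was at the start of the episode above 0.03 m).
It fails at once if the pepper mill is moved by more than 30 mm (distance of pepper_mill from where it was at the start of the episode above 0.03 m).
It fails at once if the mug is moved by more than 30 mm (distance of mug from where it was at the start of the episode above 0.03 m).
It also fails if it takes over 72 s, if anything falls off the work surface, if the arm or the gripper's body presses on something with over 40 N, if the wrist force passes 120 N, or if a joint passes its speed limit or range.

## Working session

There is one attempt and no reset: what is moved stays moved. The work goes in short steps, Python scripts to look and compute and a tool call to move; the robot and the scene stay as the last step left them, time stands still between calls to the robot, and variables do not carry over. Pictures are saved under pics/ and viewed, at most 10 in all, crops included, and the job is handed in when it is done.

Besides the shell and the picture viewer there is one more tool, called after "Emit:" by a JSON object that holds its "name" and its "arguments". step_arm: Moves the arm, as the interface text tells. Its arguments: {"type":"object","properties":{"commands":{"type":"array","items":{"type":"object","properties":{"hand":{"type":"number"},"x":{"type":"number"},"y":{"type":"number"},"z":{"type":"number"},"roll":{"type":"number"}}}},"newtons":{"type":"number"}},"required":["commands"]}

```bash
mkdir -p pics; ls; cat > h.py <<'E'
import numpy as np, cv2
from bench import bot, vision, ticket
from scipy.spatial.transform import Rotation as R
def cam(name):
    s=bot.state(); c=vision.calibration(name); im,d=vision.camera(name)
    K=np.array(c["intrinsics"])
    if name=="wrist":
        T=np.eye(4);T[:3,:3]=R.from_euler('xyz',s["tcp_rot"]).as_matrix();T[:3,3]=s["eef_pos"]
        T=T@np.array(c["tool_from_camera"]); Rm,p=T[:3,:3],T[:3,3]
    else:
        o=np.array(c["orientation"]);p=np.array(c["position"])
        Rm=o if o.shape==(3,3) else R.from_euler('xyz',o).as_matrix()
    return im,d,K,Rm,p
def cloud(d,K,Rm,p):
    v,u=np.mgrid[:480,:640]
    P=np.stack([(u-K[0,2])/K[0,0]*d,(v-K[1,2])/K[1,1]*d,d],-1)@Rm.T+p
    P[d==0]=np.nan
    return P
def ray(u,v,K,Rm,p,z):
    r=Rm@np.array([(u-K[0,2])/K[0,0],(v-K[1,2])/K[1,1],1]); return p+r*(z-p[2])/r[2]
E
python3 - <<'E'
from h import *
for n in("scene","top","wrist"):
    im,d,K,Rm,p=cam(n); cv2.imwrite(f"pics/{n}0.png",im[:,:,::-1]); np.savez(f"{n}0.npz",im=im,d=d,K=K,Rm=Rm,p=p)
    print(n,p,Rm.round(2).tolist(),K[0,0],(d>0).mean(),vision.calibration(n).get("orientation"))
print(bot.state())
E
```

```text
pics
scene [ 0.03607344 -0.54351292  0.46352795] [[0.76, -0.3, 0.58], [-0.65, -0.37, 0.66], [0.02, -0.88, -0.47]] 471.81492690985397 0.9713020833333333 [-2.06278774 -0.01545429 -0.71361838]
top [0.44297134 0.0382293  0.94343203] [[0.01, -1.0, 0.08], [-1.0, -0.02, -0.02], [0.02, -0.08, -1.0]] 476.8133396144387 0.9960970052083333 [-3.06229151 -0.02344304 -1.55640034]
wrist [ 0.25070816 -0.57737758  0.37322799] [[0.29, -0.92, -0.27], [-0.96, -0.28, -0.08], [-0.0, 0.29, -0.96]] 386.5447638032807 0.995966796875 None
{'time': 0.15, 'qpos': array([-1.38160463e+00,  4.91413100e-01,  1.55931335e+00, -8.72638217e-06,
        1.09169578e+00, -1.05608907e-01]), 'joint_velocities': array([-0.00136016, -0.00230924, -0.00187475,  0.00016941,  0.00188235,
       -0.00154369]), 'joint_torque': array([ 1.67740262e-03, -6.18707156e+01, -2.61691332e+01, -7.20868229e-05,
        3.20913867e-03,  5.05631283e-05]), 'eef_pos': array([ 0.18157661, -0.59787094,  0.23086561]), 'tcp_rot': array([-3.14076688e+00, -7.97507454e-05,  2.94804592e-01]), 'ft_force': array([ 0.09059116,  0.1983819 , -0.90933017]), 'torque': array([-0.02861455, -0.04021621, -0.0344591 ]), 'grip_force': 0.0, 'gripper_width': 0.08536576221330817}
```

View pics/scene0.png

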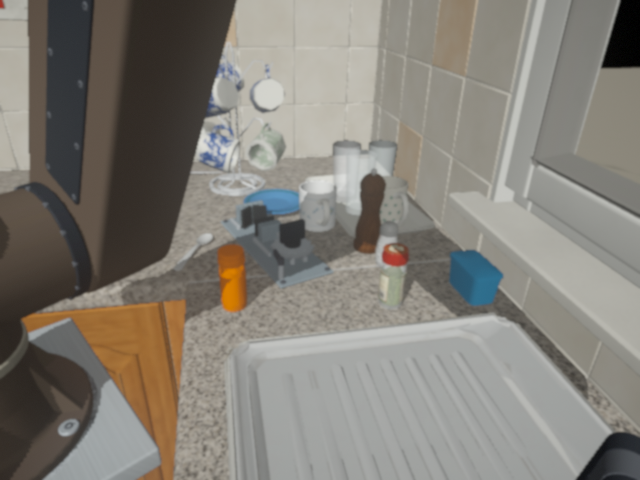

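View pics/top0.png

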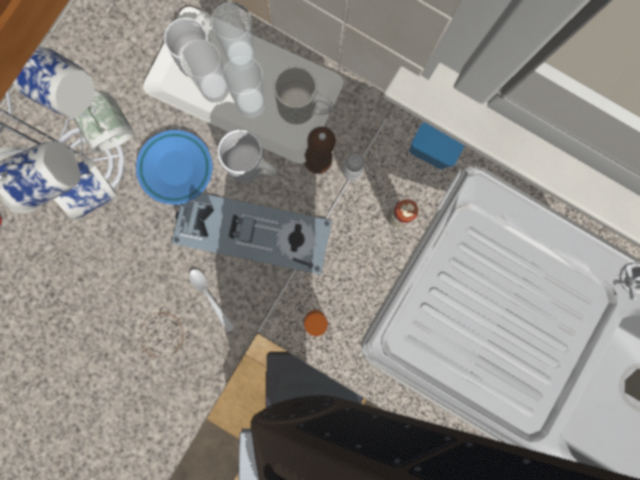

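The scene view shows the red-capped jar at (395,275), the orange look-alike at (232,278) and the holder at (275,245). In the top view they are: jar cap (405,211), plate corners about (183,196), (330,220), (319,270), (175,241), knob bar (297,238), V stop (203,220), pad (240,228), salt (354,165), mill (320,145) and mug (240,152).

```bash
python3 - <<'E'
from h import *
L=lambda n:[np.load(f"{n}0.npz")[k] for k in("im","d","K","Rm","p")]
im,d,K,Rm,p=L("top");P=cloud(d,K,Rm,p)
ims,ds,Ks,Rs,ps=L("scene");Q=cloud(ds,Ks,Rs,ps)
for n,u,v in[("jar",405,211),("orange",316,322),("knob",297,238),("stop",203,220),("pad",240,228),("salt",354,163),("mill",320,135),("mug",240,152),("table",280,300)]:
    print(n,P[v,u].round(3))
def red(im,box):
    h=cv2.cvtColor(im,cv2.COLOR_RGB2HSV);m=((h[...,0]<6)|(h[...,0]>174))&(h[...,1]>140)
    k=np.zeros_like(m);k[box[1]:box[3],box[0]:box[2]]=1;return m&k
for nm,i,C,b in(("top",im,P,(380,190,430,235)),("scene",ims,Q,(370,230,420,320))):
    m=red(i,b);X=C[m];print(nm,m.sum(),np.nanmin(X,0).round(3),np.nanmax(X,0).round(3),np.nanmedian(X,0).round(3),np.argwhere(m).mean(0))
# holder: points by height, in the region
reg=np.zeros(d.shape,bool);reg[185:280,165:340]=1
m=cv2.inRange(cv2.cvtColor(im,cv2.COLOR_RGB2HSV),(95,30,40),(125,160,200))>0
cs,_=cv2.findContours((m&reg).astype(np.uint8),0,2);c=max(cs,key=cv2.contourArea)
r=cv2.minAreaRect(np.vstack([c for c in cs if cv2.contourArea(c)>15]));bx=cv2.boxPoints(r)
W=np.array([ray(u,v,K,Rm,p,.006) for u,v in bx]);print(bx.round(1),W.round(3))
print("sides",np.linalg.norm(np.diff(np.vstack([W,W[:1]]),axis=0),axis=1),W.mean(0))
o=(cv2.resize(im[180:285,165:340],None,fx=4.5,fy=4.5,interpolation=2))
cv2.imwrite("pics/hold.png",o[:,:,::-1][:590,:795])
E
```

```text
jar [ 0.566 -0.139  0.105]
orange [0.368 0.017 0.108]
knob [0.515 0.053 0.091]
stop [0.554 0.238 0.018]
pad [0.536 0.161 0.047]
salt [ 0.655 -0.049  0.086]
mill [0.681 0.017 0.169]
mug [0.692 0.171 0.008]
table [ 0.4    0.086 -0.001]
top 15 [ 0.549 -0.142  0.095] [ 0.569 -0.122  0.108] [ 0.554 -0.129  0.099] [217.66666667 399.93333333]
scene 239 [ 0.545 -0.161  0.086] [ 0.572 -0.131  0.105] [ 0.552 -0.153  0.096] [258.56903766 394.66527197]
[[154.1 238.2]
 [166.7 176.7]
 [331.6 210.6]
 [319.  272. ]] [[ 0.518  0.334  0.006]
 [ 0.64   0.314  0.006]
 [ 0.578 -0.013  0.006]
 [ 0.456  0.01   0.006]]
sides [0.12401787 0.33330802 0.12428351 0.32971276] [0.54814691 0.16144058 0.006     ]
```

View pics/hold.png

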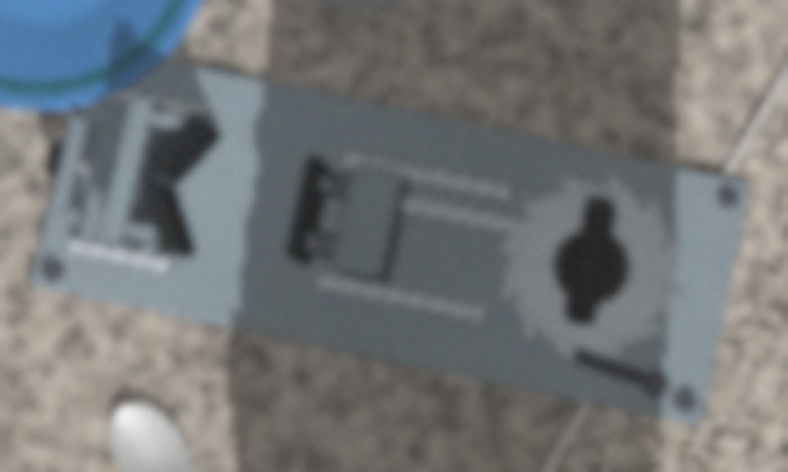

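Crop: plate corners (748,180), (698,420) and (35,285), with the fourth hidden by the blue plate. Knob bar ends are at (600,200) and (580,320), the V's inner apex at (174,182), V tips at (215,130) and (190,252), and the pad face from (312,157) to (288,258).

```bash
python3 - <<'E'
from h import *
L=lambda n:[np.load(f"{n}0.npz")[k] for k in("im","d","K","Rm","p")]
im,d,K,Rm,p=L("top");P=cloud(d,K,Rm,p)
f=lambda u,v,z:ray(u/4.5+165,v/4.5+180,K,Rm,p,z)[:2]
A,B,C=f(748,180,.006),f(698,420,.006),f(35,285,.006)
print("AB",np.linalg.norm(A-B),"BC",np.linalg.norm(C-B))
ey=(C-B)/np.linalg.norm(C-B); ex2=(A-B)/np.linalg.norm(A-B)
print("yaw from ey",np.arctan2(-ey[0],ey[1]),"from ex",np.arctan2(ex2[1],ex2[0]))
print("mid plate",(A+C)/2, "knob end mid",(A+B)/2)
print("knob",f(590,260,.093),"bar yaw",f(600,200,.093)-f(580,320,.093))
print("Vapex",f(174,182,.054),"tips",f(215,130,.054),f(190,252,.054),"pad",f(300,208,.054))
# jar: depth clusters
q=P.reshape(-1,3);m=(abs(q[:,0]-.56)<.05)&(abs(q[:,1]+.14)<.05)&(q[:,2]>.098);print("jar top",m.sum(),q[m].mean(0),q[m].min(0),q[m].max(0))
ims,ds,Ks,Rs,ps=L("scene");Q=cloud(ds,Ks,Rs,ps).reshape(-1,3)
m=(abs(Q[:,0]-.56)<.05)&(abs(Q[:,1]+.14)<.05)&(Q[:,2]>.1);print("jar scene",m.sum(),Q[m].mean(0),Q[m].min(0),Q[m].max(0))
m=(abs(q[:,0]-.515)<.05)&(abs(q[:,1]-.053)<.05)&(q[:,2]>.085);print("knob top",m.sum(),q[m].mean(0),q[m].min(0),q[m].max(0))
m=(abs(Q[:,0]-.515)<.05)&(abs(Q[:,1]-.053)<.05)&(Q[:,2]>.085);print("knob scene",m.sum(),Q[m].mean(0),Q[m].min(0),Q[m].max(0))
E
```

```text
AB 0.10771815505587665 BC 0.29447062183568656
yaw from ey -0.18571899114228269 from ex -0.19221500376355433
mid plate [0.5338803  0.14247056] knob end mid [ 0.50669283 -0.00223286]
knob [0.51564207 0.05467326] bar yaw [ 0.04799965 -0.00709766]
Vapex [0.54863144 0.22852131] tips [0.57069135 0.21227277] [0.51958339 0.22097128] pad [0.53866788 0.17612671]
jar top 408 [ 0.56831547 -0.14081772  0.10507112] [ 0.54922253 -0.16047284  0.09846691] [ 0.58753782 -0.1211106   0.11016169]
jar scene 297 [ 0.56393424 -0.14209876  0.10400664] [ 0.54584336 -0.16098556  0.10011474] [ 0.58709899 -0.11989944  0.10621872]
knob top 184 [0.51734624 0.05646474 0.09192951] [0.49375437 0.04800935 0.08670914] [0.54241316 0.0654339  0.09749054]
knob scene 158 [0.51313121 0.05537734 0.08999512] [0.48800437 0.04763605 0.08503321] [0.53846123 0.06726865 0.09366236]
```

Emit:
{"name": "step_arm", "arguments": {"commands": [{"hand":1,"x":0.2,"y":0.25,"z":0,"roll":0.015},{"hand":1,"x":0.4,"y":0.5,"z":0,"roll":0.03},{"hand":1,"x":0.6,"y":0.75,"z":0,"roll":0.045},{"hand":1,"x":0.8,"y":0.95,"z":0,"roll":0.0575}]}}

```text
time: 0.55
eef_pos: [0.2782, -0.4824, 0.2312]
tcp_rot: [-3.141, -0.0, 0.66]
ft_force: [-0.9, -1.1, 0.9]
gripper_width: 0.0855
grip_force: 0.0
```

Emit:
{"name": "step_arm", "arguments": {"commands": [{"hand":1,"x":0.2,"y":0.25,"z":0,"roll":0.015},{"hand":1,"x":0.4,"y":0.5,"z":0,"roll":0.03},{"hand":1,"x":0.6,"y":0.75,"z":0,"roll":0.045},{"hand":1,"x":0.8,"y":0.95,"z":0,"roll":0.0575}]}}

```text
time: 0.95
eef_pos: [0.3743, -0.3683, 0.2313]
tcp_rot: [-3.141, -0.0, 1.021]
ft_force: [-0.6, -0.9, 1.1]
gripper_width: 0.0854
grip_force: 0.0
```

Emit:
{"name": "step_arm", "arguments": {"commands": [{"hand":1,"x":0.2,"y":0.25,"z":0,"roll":0.015},{"hand":1,"x":0.4,"y":0.5,"z":0,"roll":0.03},{"hand":1,"x":0.6,"y":0.75,"z":0,"roll":0.045},{"hand":1,"x":0.8,"y":0.95,"z":0,"roll":0.0575}]}}

```text
time: 1.35
eef_pos: [0.4703, -0.2543, 0.2313]
tcp_rot: [-3.141, -0.0, 1.383]
ft_force: [0.3, -1.2, -0.3]
gripper_width: 0.0855
grip_force: 0.0
```

```bash
python3 - <<'E'
from h import *
im,d,K,Rm,p=cam("wrist");P=cloud(d,K,Rm,p).reshape(-1,3)
m=(abs(P[:,0]-.567)<.045)&(abs(P[:,1]+.141)<.045)
t=P[m&(P[:,2]>.1)]
print(t.shape,t.mean(0),t.min(0),t.max(0),np.percentile(t,[2,98],axis=0).mean(0))
E
```

```text
(3459, 3) [ 0.5678719  -0.14315819  0.10516464] [ 0.54832585 -0.16213218  0.10002453] [ 0.58905308 -0.12448327  0.10867169] [ 0.56837894 -0.14369659  0.10443997]
```

Emit:
{"name": "step_arm", "arguments": {"commands": [{"hand":1,"x":0.27,"y":0.3,"z":-0.1},{"hand":1,"x":0.55,"y":0.6,"z":-0.2},{"hand":1,"x":0.82,"y":0.925,"z":-0.3},{"hand":1,"x":0.82,"y":0.925,"z":-0.6},{"hand":1,"x":0.82,"y":0.925,"z":-0.9}]}}

```text
invalid input at $.commands[0]: expected keys hand, x, y, z, roll
```

Emit:
{"name": "step_arm", "arguments": {"commands": [{"hand":1,"z":-0.3},{"hand":1,"z":-0.51},{"hand":1,"z":-0.51}]}}

```text
invalid input at $.commands[0]: expected keys hand, x, y, z, roll
```

Emit:
{"name": "step_arm", "arguments": {"commands": [{"hand":-1},{"hand":-1},{"hand":-1},{"hand":-1},{"hand":-1}], "newtons": 25}}

```text
invalid input at $.commands[0]: expected keys hand, x, y, z, roll
```

Emit:
{"name": "step_arm", "arguments": {"commands": [{"hand":1,"x":0.27,"y":0.3,"z":-0.1,"roll":0},{"hand":1,"x":0.55,"y":0.6,"z":-0.2,"roll":0},{"hand":1,"x":0.82,"y":0.925,"z":-0.3,"roll":0},{"hand":1,"x":0.82,"y":0.925,"z":-0.6,"roll":0},{"hand":1,"x":0.82,"y":0.925,"z":-0.9,"roll":0}]}}

```text
time: 1.9
eef_pos: [0.5689, -0.1435, 0.1224]
tcp_rot: [3.14, 0.0, 1.381]
ft_force: [0.2, -0.1, -0.7]
gripper_width: 0.0855
grip_force: 0.0
```

Emit:
{"name": "step_arm", "arguments": {"commands": [{"hand":1,"x":0,"y":0,"z":-0.3,"roll":0},{"hand":1,"x":0,"y":0,"z":-0.51,"roll":0},{"hand":1,"x":0,"y":0,"z":-0.51,"roll":0}]}}

```text
time: 2.2
eef_pos: [0.5665, -0.1445, 0.059]
tcp_rot: [-3.136, -0.001, 1.379]
ft_force: [-0.4, -0.6, 0.2]
gripper_width: 0.085
grip_force: 0.0
```

Emit:
{"name": "step_arm", "arguments": {"commands": [{"hand":-1,"x":0,"y":0,"z":0,"roll":0},{"hand":-1,"x":0,"y":0,"z":0,"roll":0},{"hand":-1,"x":0,"y":0,"z":0,"roll":0},{"hand":-1,"x":0,"y":0,"z":0,"roll":0},{"hand":-1,"x":0,"y":0,"z":0,"roll":0}], "newtons": 25}}

```text
time: 2.7
eef_pos: [0.5687, -0.1453, 0.0637]
tcp_rot: [3.139, 0.0, 1.379]
ft_force: [0.3, 0.1, 6.8]
gripper_width: 0.0404
grip_force: 24.6
```

Emit:
{"name": "step_arm", "arguments": {"commands": [{"hand":-1,"x":0,"y":0,"z":0.3,"roll":0},{"hand":-1,"x":0,"y":0,"z":0.6,"roll":0},{"hand":-1,"x":0,"y":0.1,"z":0.9,"roll":0},{"hand":-1,"x":0,"y":0.4,"z":1,"roll":0},{"hand":-1,"x":0,"y":0.7,"z":1,"roll":0}]}}

```text
time: 3.2
eef_pos: [0.5687, -0.0607, 0.1851]
tcp_rot: [3.137, 0.0, 1.377]
ft_force: [-0.3, 0.4, -0.7]
gripper_width: 0.0406
grip_force: 25.8
```

Emit:
{"name": "step_arm", "arguments": {"commands": [{"hand":-1,"x":0,"y":0.3,"z":0,"roll":0},{"hand":-1,"x":-0.1,"y":0.6,"z":0,"roll":0},{"hand":-1,"x":-0.2,"y":0.9,"z":0,"roll":0},{"hand":-1,"x":-0.2,"y":1,"z":0,"roll":0},{"hand":-1,"x":-0.2,"y":1,"z":0,"roll":0}]}}

```text
time: 3.7
eef_pos: [0.5441, 0.0602, 0.1828]
tcp_rot: [3.14, -0.0, 1.381]
ft_force: [0.6, -1.1, 0.1]
gripper_width: 0.0405
grip_force: 25.8
```

```bash
python3 - <<'E'
from h import *
s=bot.state();print(s["eef_pos"],s["tcp_rot"],s["gripper_width"],s["ft_force"])
im,d,K,Rm,p=cam("wrist");cv2.imwrite("pics/w1.png",im[:,:,::-1]);np.savez("w1.npz",im=im,d=d,K=K,Rm=Rm,p=p)
E
```

```text
[0.54406054 0.06017815 0.18280064] [ 3.14036261e+00 -1.89405875e-04  1.38097868e+00] 0.04046298774965012 [ 0.64206042 -1.07052705  0.05994104]
```

View pics/w1.png

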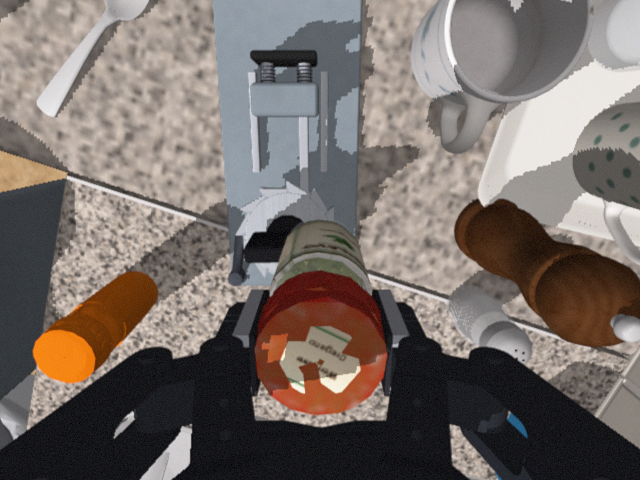

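The wrist view shows the jar held between the fingers, the pad (dark bar) at (250–317, 50), its springs and carriage behind it, and the knob at (265,240). The stop is still above the frame.

Emit:
{"name": "step_arm", "arguments": {"commands": [{"hand":-1,"x":0,"y":0.3,"z":0,"roll":0},{"hand":-1,"x":0,"y":0.6,"z":0,"roll":0},{"hand":-1,"x":0,"y":0.6,"z":0,"roll":0},{"hand":-1,"x":0,"y":0.6,"z":0,"roll":0}]}}

```text
time: 4.15
eef_pos: [0.5445, 0.1302, 0.1821]
tcp_rot: [3.141, 0.0, 1.379]
ft_force: [0.8, 0.3, -1.1]
gripper_width: 0.0406
grip_force: 25.8
```

```bash
python3 - <<'E'
from h import *
z=np.load("w1.npz");print("pad",ray(283,50,z["K"],z["Rm"],z["p"],.054),ray(250,50,z["K"],z["Rm"],z["p"],.054),ray(317,50,z["K"],z["Rm"],z["p"],.054))
s=bot.state();print(s["eef_pos"],s["tcp_rot"])
im,d,K,Rm,p=cam("wrist");cv2.imwrite("pics/w2.png",im[:,:,::-1]);np.savez("w2.npz",im=im,d=d,K=K,Rm=Rm,p=p)
E
```

```text
pad [0.54196598 0.17877155 0.054     ] [0.521225   0.18273649 0.054     ] [0.56333801 0.17468598 0.054     ]
[0.54445417 0.13016786 0.18208738] [3.14131020e+00 2.70943292e-04 1.37886568e+00]
```

View pics/w2.png

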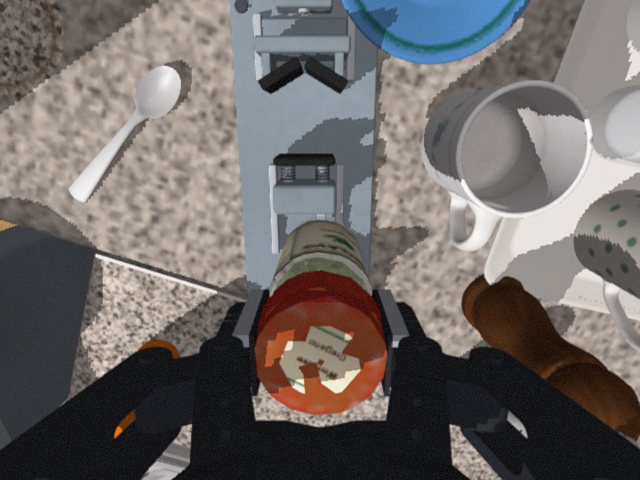

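The V stop's wings run from about (262,90) through the apex near (304,65–76) to (346,88). The pad face is at (275–335, 157), and the mug, mill and blue plate are clear of the bay.

```bash
python3 - <<'E'
from h import *
z=np.load("w2.npz");im,d,K,Rm,p=[z[k] for k in("im","d","K","Rm","p")]
P=cloud(d,K,Rm,p)
a=-.19;k=np.array([.516,.0555]);Rh=np.array([[np.cos(a),np.sin(a)],[-np.sin(a),np.cos(a)]])
H=P.copy();H[...,:2]=(P[...,:2]-k)@Rh.T
blk=im.max(2)<50
def sel(u0,u1,v0,v1):
    m=np.zeros(blk.shape,bool);m[v0:v1,u0:u1]=1;return H[m&blk]
S=sel(250,356,50,100);T=S[S[:,2]>.049]
print("stop z",np.nanpercentile(S[:,2],[1,50,99]),len(T))
for x0 in np.arange(-.03,.031,.01):
    q=T[abs(T[:,0]-x0)<.003]
    if len(q):print(round(x0,3),np.percentile(q[:,1],[2,50,98]).round(4))
Q=sel(265,345,145,170);T=Q[Q[:,2]>.049]
print("pad",np.nanpercentile(Q[:,2],[1,50,99]),len(T),np.percentile(T[:,0],[2,98]),np.percentile(T[:,1],[2,50,98]))
# holder line x: plate edges at rows, z=.006
for v in(60,130,190,230):
    print(v,[((ray(u,v,K,Rm,p,.006)[:2]-k)@Rh.T).round(4) for u in((240,378) )])
# jar tilt/pos: cap top
J=P[280:420,250:395].reshape(-1,3);t=J[J[:,2]>np.nanpercentile(J[:,2],90)-.01];t=J[(J[:,2]>.14)&(im[280:420,250:395].reshape(-1,3)[:,0]>120)]
print("cap",np.nanmin(t,0),np.nanmax(t,0),bot.state()["eef_pos"])
pt=t[t[:,2]>np.nanpercentile(t[:,2],60)-.003];A=np.c_[pt[:,:2]-pt[:,:2].mean(0),np.ones(len(pt))];print("cap plane",np.linalg.lstsq(A,pt[:,2],rcond=None)[0])
E
```

```text
stop z [0.01502969 0.05125575 0.05330722] 987
-0.03 [0.176 0.176 0.176]
-0.02 [0.173  0.1775 0.1826]
-0.01 [0.179  0.1831 0.188 ]
0.0 [0.1841 0.1868 0.1903]
0.01 [0.181  0.1855 0.1903]
0.02 [0.1755 0.1796 0.1842]
0.03 [0.172  0.1755 0.1782]
pad [0.02793891 0.04906908 0.05105286] 350 [-0.01840506  0.02150425] [0.12225891 0.12441432 0.12709827]
60 [array([-0.0474,  0.1955]), array([0.057 , 0.1954])]
130 [array([-0.0505,  0.1445]), array([0.0591, 0.1443])]
190 [array([-0.0534,  0.0965]), array([0.0611, 0.0963])]
230 [array([-0.0555,  0.062 ]), array([0.0626, 0.0619])]
cap [0.52551212 0.11302985 0.18257917] [0.57233094 0.14958825 0.2615869 ] [0.54443629 0.12970108 0.1820911 ]
cap plane [-0.00320698  0.02832992  0.22382388]
```

Emit:
{"name": "step_arm", "arguments": {"commands": [{"hand":-1,"x":0,"y":0.3,"z":0,"roll":0},{"hand":-1,"x":0.033,"y":0.645,"z":0,"roll":0},{"hand":-1,"x":0.033,"y":0.645,"z":-0.2,"roll":0},{"hand":-1,"x":0.033,"y":0.645,"z":-0.45,"roll":0},{"hand":-1,"x":0.033,"y":0.645,"z":-0.45,"roll":0}]}}

```text
time: 4.7
eef_pos: [0.5469, 0.2066, 0.1252]
tcp_rot: [-3.137, 0.003, 1.377]
ft_force: [-0.3, 1.3, -0.2]
gripper_width: 0.0405
grip_force: 25.8
```

```bash
python3 - <<'E'
from h import *
print(bot.state()["eef_pos"])
im,d,K,Rm,p=cam("top");cv2.imwrite("pics/t2.png",cv2.resize(im[170:290,160:340],None,fx=4,fy=4,interpolation=2)[:,:,::-1])
im,d,K,Rm,p=cam("scene");cv2.imwrite("pics/s2.png",cv2.resize(im[120:320,150:430],None,fx=2.5,fy=2.5,interpolation=2)[:,:,::-1])
E
```

```text
[0.54693821 0.20663589 0.12516921]
```

View pics/s2.png

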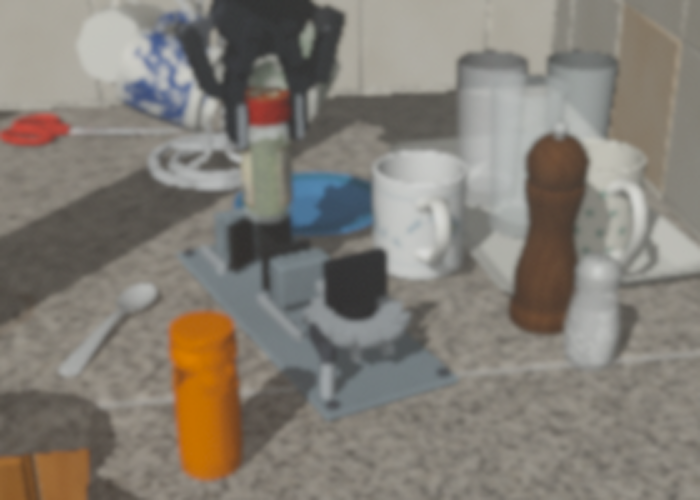

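The jar hangs upright over the bay, its base at about (265,215), between the stop on its left and the pad on its right. I'll lower it now.

Emit:
{"name": "step_arm", "arguments": {"commands": [{"hand":-1,"x":0,"y":0,"z":-0.15,"roll":0},{"hand":-1,"x":0,"y":0,"z":-0.3,"roll":0},{"hand":-1,"x":0,"y":0,"z":-0.42,"roll":0},{"hand":-1,"x":0,"y":0,"z":-0.46,"roll":0},{"hand":-1,"x":0,"y":0,"z":-0.46,"roll":0}]}}

```text
time: 5.3
eef_pos: [0.5482, 0.2081, 0.0731]
tcp_rot: [-3.142, 0.0, 1.378]
ft_force: [-0.9, -0.6, -1.1]
gripper_width: 0.0405
grip_force: 25.8
```

Emit:
{"name": "step_arm", "arguments": {"commands": [{"hand":-1,"x":0,"y":0,"z":0,"roll":0},{"hand":-1,"x":0,"y":0,"z":-0.015,"roll":0},{"hand":-1,"x":0,"y":0,"z":-0.015,"roll":0}]}}

```text
time: 5.6
eef_pos: [0.5481, 0.2084, 0.0715]
tcp_rot: [3.141, -0.0, 1.379]
ft_force: [0.6, 0.6, -1.1]
gripper_width: 0.0404
grip_force: 25.8
```

Emit:
{"name": "step_arm", "arguments": {"commands": [{"hand":-1,"x":0,"y":0,"z":-0.01,"roll":0},{"hand":-1,"x":0,"y":0,"z":-0.015,"roll":0},{"hand":-1,"x":0,"y":0,"z":-0.015,"roll":0},{"hand":-1,"x":0,"y":0,"z":-0.015,"roll":0}]}}

```text
time: 6.0
eef_pos: [0.5481, 0.2084, 0.0696]
tcp_rot: [3.141, -0.0, 1.379]
ft_force: [-0.7, -0.1, 4.5]
gripper_width: 0.0409
grip_force: 26.0
```

Emit:
{"name": "step_arm", "arguments": {"commands": [{"hand":0.2,"x":0,"y":0,"z":0,"roll":0},{"hand":0.2,"x":0,"y":0,"z":0,"roll":0},{"hand":0.6,"x":0,"y":0,"z":0,"roll":0},{"hand":1,"x":0,"y":0,"z":0,"roll":0},{"hand":1,"x":0,"y":0,"z":0,"roll":0}]}}

```text
time: 6.5
eef_pos: [0.548, 0.2083, 0.0693]
tcp_rot: [3.142, 0.0, 1.379]
ft_force: [-0.4, 0.4, 0.4]
gripper_width: 0.0854
grip_force: 0.0
```

Emit:
{"name": "step_arm", "arguments": {"commands": [{"hand":1,"x":0,"y":0,"z":0.2,"roll":0},{"hand":1,"x":0,"y":0,"z":0.5,"roll":0},{"hand":1,"x":0,"y":0,"z":0.8,"roll":0},{"hand":1,"x":0,"y":-0.3,"z":0.9,"roll":0},{"hand":1,"x":-0.05,"y":-0.7,"z":0.9,"roll":0}]}}

```text
time: 7.0
eef_pos: [0.543, 0.1248, 0.1794]
tcp_rot: [3.137, -0.001, 1.382]
ft_force: [0.7, -0.9, -0.8]
gripper_width: 0.0858
grip_force: 0.0
```

```bash
python3 - <<'E'
from h import *
s=bot.state();print(s["eef_pos"],s["tcp_rot"],s["joint_velocities"])
im,d,K,Rm,p=cam("wrist");cv2.imwrite("pics/w3.png",im[:,:,::-1]);np.savez("w3.npz",im=im,d=d,K=K,Rm=Rm,p=p)
P=cloud(d,K,Rm,p).reshape(-1,3)
a=-.19;k=np.array([.516,.0555]);Rh=np.array([[np.cos(a),np.sin(a)],[-np.sin(a),np.cos(a)]])
m=(abs(P[:,0]-.549)<.05)&(abs(P[:,1]-.209)<.05)&(P[:,2]>.107);t=P[m];print(len(t),t.mean(0),t.min(0),t.max(0),(t[:,:2].mean(0)-k)@Rh.T)
b=P[(abs(P[:,0]-.516)<.05)&(abs(P[:,1]-.0555)<.05)&(P[:,2]>.085)&(P[:,2]<.1)];print("knob",len(b),b.mean(0),b.min(0),b.max(0))
if len(b): 
  r=cv2.minAreaRect(b[:,:2].astype(np.float32)*1000);print(r)
E
```

```text
[0.54297241 0.12478257 0.17944406] [ 3.13715715e+00 -1.41280820e-03  1.38162999e+00] [-0.87264708 -0.21316383  0.50213819 -0.00891799 -0.23907073 -0.84677602]
5096 [0.54853666 0.21213304 0.11127715] [0.52839132 0.19164585 0.10712774] [0.56836354 0.23174241 0.11395853] [0.0023696  0.15995914]
knob 1420 [0.51859752 0.0583521  0.09129084] [0.4931537  0.0471694  0.08503293] [0.54301662 0.06636252 0.09428812]
((518.142578125, 57.007320404052734), (12.465049743652344, 49.91656494140625), 80.06007385253906)
```

View pics/w3.png

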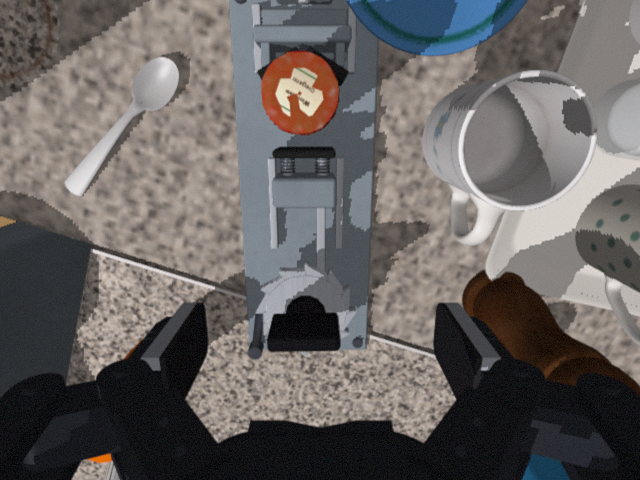

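The jar stands upright in the bay, with its cap at (300,92) between the V and the pad at (275–335,153). The knob bar is at (303,332).

Emit:
{"name": "step_arm", "arguments": {"commands": [{"hand":1,"x":-0.05,"y":-0.15,"z":0,"roll":0.02},{"hand":1,"x":-0.1,"y":-0.3,"z":0,"roll":0.04},{"hand":1,"x":-0.15,"y":-0.45,"z":0,"roll":0.06},{"hand":1,"x":-0.2,"y":-0.56,"z":0,"roll":0.08},{"hand":1,"x":-0.2,"y":-0.56,"z":0,"roll":0.1}]}}

```text
time: 7.55
eef_pos: [0.5173, 0.0559, 0.1773]
tcp_rot: [-3.141, -0.0, 2.011]
ft_force: [0.2, 0.5, -0.0]
gripper_width: 0.0853
grip_force: 0.0
```

Emit:
{"name": "step_arm", "arguments": {"commands": [{"hand":1,"x":0,"y":0,"z":-0.05,"roll":0.022},{"hand":1,"x":0,"y":0,"z":-0.1,"roll":0.044},{"hand":1,"x":0,"y":0,"z":-0.15,"roll":0.066},{"hand":1,"x":0,"y":0,"z":-0.2,"roll":0.088},{"hand":1,"x":0,"y":0,"z":-0.3,"roll":0.11}]}}

```text
time: 8.05
eef_pos: [0.5182, 0.0571, 0.1415]
tcp_rot: [3.141, 0.001, 2.704]
ft_force: [0.6, 0.9, -0.6]
gripper_width: 0.0858
grip_force: 0.0
```

Emit:
{"name": "step_arm", "arguments": {"commands": [{"hand":1,"x":0,"y":0,"z":0,"roll":0.02},{"hand":1,"x":0,"y":0,"z":0,"roll":0.04},{"hand":1,"x":0,"y":0,"z":0,"roll":0.04},{"hand":1,"x":0,"y":0,"z":0,"roll":0.04}]}}

```text
time: 8.45
eef_pos: [0.518, 0.0572, 0.1413]
tcp_rot: [3.141, -0.0, 2.946]
ft_force: [-0.7, -0.5, 0.3]
gripper_width: 0.0857
grip_force: 0.0
```

```bash
python3 - <<'E'
from h import *
s=bot.state();print(s["eef_pos"],s["tcp_rot"],s["qpos"])
im,d,K,Rm,p=cam("wrist")
P=cloud(d,K,Rm,p).reshape(-1,3)
b=P[(abs(P[:,0]-.516)<.05)&(abs(P[:,1]-.0555)<.05)&(P[:,2]>.085)&(P[:,2]<.1)];print("knob",len(b),b.mean(0))
print(cv2.minAreaRect(b[:,:2].astype(np.float32)*1000))
E
```

```text
[0.51795594 0.05717119 0.14131605] [ 3.14148228e+00 -1.40088975e-05  2.94570681e+00] [-1.69237715e-02  4.62808289e-01  1.90952613e+00  1.59719839e-04
  7.69252380e-01 -1.39194900e+00]
knob 1980 [0.51546287 0.0566187  0.09212354]
((517.262451171875, 56.24700927734375), (11.980912208557129, 49.86812973022461), 80.14273834228516)
```

Emit:
{"name": "step_arm", "arguments": {"commands": [{"hand":1,"x":-0.01,"y":-0.005,"z":-0.25,"roll":0.002},{"hand":1,"x":-0.01,"y":-0.005,"z":-0.5,"roll":0.002},{"hand":1,"x":-0.01,"y":-0.005,"z":-0.66,"roll":0.002},{"hand":1,"x":-0.01,"y":-0.005,"z":-0.66,"roll":0.002}]}}

```text
time: 8.9
eef_pos: [0.5157, 0.0565, 0.0602]
tcp_rot: [-3.141, -0.004, 2.96]
ft_force: [0.2, 0.0, 0.9]
gripper_width: 0.0854
grip_force: 0.0
```

Emit:
{"name": "step_arm", "arguments": {"commands": [{"hand":-1,"x":0,"y":0,"z":0,"roll":0},{"hand":-1,"x":0,"y":0,"z":0,"roll":0},{"hand":-1,"x":0,"y":0,"z":0,"roll":0},{"hand":-1,"x":0,"y":0,"z":0,"roll":0},{"hand":-1,"x":0,"y":0,"z":0,"roll":0}], "newtons": 30}}

```text
time: 9.4
eef_pos: [0.517, 0.0566, 0.0626]
tcp_rot: [3.141, 0.001, 2.962]
ft_force: [0.9, 0.8, 0.3]
gripper_width: 0.0122
grip_force: 1.2
```

Emit:
{"name": "step_arm", "arguments": {"commands": [{"hand":-1,"x":0,"y":0,"z":0,"roll":0},{"hand":-1,"x":0,"y":0,"z":0,"roll":0},{"hand":-1,"x":0,"y":0,"z":0,"roll":0}]}}

```text
time: 9.7
eef_pos: [0.517, 0.0567, 0.0627]
tcp_rot: [3.141, 0.001, 2.962]
ft_force: [-0.8, 2.5, 5.9]
gripper_width: 0.0113
grip_force: 33.8
```

```bash
cat > j.py <<'E'
from h import *
import sys
s=bot.state();print("yaw",s["tcp_rot"][2],"pos",s["eef_pos"].round(4),"tq",s["torque"].round(3),"F",s["ft_force"].round(1),"w",s["gripper_width"])
a=-.19;k=np.array([.516,.0555]);Rh=np.array([[np.cos(a),np.sin(a)],[-np.sin(a),np.cos(a)]])
ts=[];
for _ in range(2):
    im,d,K,Rm,p=cam("top")
    h=cv2.cvtColor(im,cv2.COLOR_RGB2HSV).astype(int)
    m=((h[...,0]<12)|(h[...,0]>170))&(h[...,1]>110);m[:180]=0;m[250:]=0;m[:,:170]=0;m[:,250:]=0
    P=cloud(d,K,Rm,p).reshape(-1,3);t=P[(abs(P[:,0]-.55)<.04)&(abs(P[:,1]-.212)<.04)&(P[:,2]>.1)]
    ij=np.argwhere(m).mean(0)
    print("red px",m.sum(),ij.round(2),"world",((ray(ij[1],ij[0],K,Rm,p,.1)[:2]-k)@Rh.T).round(4),"cap",len(t),((t[:,:2].mean(0)-k)@Rh.T).round(4))
np.savez(f"c_{sys.argv[1]}.npz",im=im,d=d,K=K,Rm=Rm,p=p)
E
python3 j.py 0
```

```text
yaw 2.9620283491675843 pos [0.517  0.0567 0.0627] tq [0.286 0.16  0.038] F [-0.8  2.5  5.9] w 0.011310772518040444
red px 283 [218.72 208.2 ] world [0.0005 0.1582] cap 455 [0.0018 0.1583]
red px 285 [218.63 208.27] world [0.0007 0.1582] cap 455 [0.0018 0.1583]
```

Emit:
{"name": "step_arm", "arguments": {"commands": [{"hand":-1,"x":0,"y":0,"z":0,"roll":-0.02},{"hand":-1,"x":0,"y":0,"z":0,"roll":-0.04},{"hand":-1,"x":0,"y":0,"z":0,"roll":-0.06},{"hand":-1,"x":0,"y":0,"z":0,"roll":-0.08},{"hand":-1,"x":0,"y":0,"z":0,"roll":-0.092}]}}

```text
time: 10.3
eef_pos: [0.5174, 0.0574, 0.0627]
tcp_rot: [3.14, 0.001, 2.379]
ft_force: [1.5, 9.0, 5.5]
gripper_width: 0.0114
grip_force: 33.6
```

Emit:
{"name": "step_arm", "arguments": {"commands": [{"hand":-1,"x":0,"y":0,"z":0,"roll":-0.02},{"hand":-1,"x":0,"y":0,"z":0,"roll":-0.04},{"hand":-1,"x":0,"y":0,"z":0,"roll":-0.06},{"hand":-1,"x":0,"y":0,"z":0,"roll":-0.083},{"hand":-1,"x":0,"y":0,"z":0,"roll":-0.083}]}}

```text
time: 10.8
eef_pos: [0.518, 0.0577, 0.0627]
tcp_rot: [3.138, -0.0, 1.857]
ft_force: [4.4, 13.8, 2.6]
gripper_width: 0.0114
grip_force: 33.2
```

```bash
python3 j.py 2
```

```text
yaw 1.8572663193530379 pos [0.518  0.0577 0.0627] tq [ 2.136 -0.55   0.068] F [ 4.4 13.8  2.6] w 0.01135140196836662
red px 284 [218.73 208.22] world [0.0005 0.1582] cap 451 [0.0018 0.1584]
red px 285 [218.68 208.32] world [0.0006 0.158 ] cap 452 [0.0017 0.1583]
```

Emit:
{"name": "step_arm", "arguments": {"commands": [{"hand":-1,"x":0.004,"y":0.01,"z":0,"roll":-0.02},{"hand":-1,"x":0.004,"y":0.01,"z":0,"roll":-0.04},{"hand":-1,"x":0.004,"y":0.01,"z":0,"roll":-0.06},{"hand":-1,"x":0.004,"y":0.01,"z":0,"roll":-0.083},{"hand":-1,"x":0.004,"y":0.01,"z":0,"roll":-0.083}]}}

```text
time: 11.4
eef_pos: [0.5188, 0.058, 0.0627]
tcp_rot: [3.138, -0.001, 1.336]
ft_force: [5.4, 4.1, 2.1]
gripper_width: 0.0113
grip_force: 33.1
```

```bash
python3 j.py 3
```

```text
yaw 1.3358619926029083 pos [0.5188 0.058  0.0627] tq [ 0.503 -0.648  0.092] F [5.4 4.1 2.1] w 0.011300656035716826
red px 289 [218.56 208.03] world [0.0007 0.1586] cap 451 [0.0017 0.159 ]
red px 287 [218.57 207.97] world [0.0007 0.1587] cap 453 [0.0017 0.159 ]
```

Emit:
{"name": "step_arm", "arguments": {"commands": [{"hand":-1,"x":0.004,"y":0.003,"z":0,"roll":-0.02},{"hand":-1,"x":0.004,"y":0.003,"z":0,"roll":-0.04},{"hand":-1,"x":0.004,"y":0.003,"z":0,"roll":-0.06},{"hand":-1,"x":0.004,"y":0.003,"z":0,"roll":-0.083},{"hand":-1,"x":0.004,"y":0.003,"z":0,"roll":-0.083}]}}

```text
time: 12.0
eef_pos: [0.5195, 0.0577, 0.0627]
tcp_rot: [3.138, -0.002, 0.814]
ft_force: [6.7, -2.2, 0.4]
gripper_width: 0.0115
grip_force: 33.0
```

```bash
python3 j.py 4
```

```text
yaw 0.8143710209444186 pos [0.5195 0.0577 0.0627] tq [-0.454 -0.817  0.099] F [ 6.7 -2.2  0.4] w 0.011544706121145401
red px 281 [218.   206.15] world [0.001  0.1621] cap 453 [0.0021 0.1628]
red px 285 [218.02 206.13] world [0.001  0.1621] cap 458 [0.002  0.1628]
```

Emit:
{"name": "step_arm", "arguments": {"commands": [{"hand":-1,"x":0.004,"y":-0.002,"z":0,"roll":-0.02},{"hand":-1,"x":0.004,"y":-0.002,"z":0,"roll":-0.04},{"hand":-1,"x":0.004,"y":-0.002,"z":0,"roll":-0.06},{"hand":-1,"x":0.004,"y":-0.002,"z":0,"roll":-0.083},{"hand":-1,"x":0.004,"y":-0.002,"z":0,"roll":-0.083}]}}

```text
time: 12.6
eef_pos: [0.52, 0.0571, 0.0627]
tcp_rot: [3.14, -0.004, 0.293]
ft_force: [6.1, -6.8, 1.2]
gripper_width: 0.0115
grip_force: 33.1
```

```bash
python3 j.py 5
```

```text
yaw 0.2931722830138557 pos [0.52   0.0571 0.0627] tq [-1.103 -0.758  0.213] F [ 6.1 -6.8  1.2] w 0.01146023514008223
red px 283 [218.   205.35] world [0.0007 0.1634] cap 456 [0.002 0.164]
red px 285 [217.93 205.39] world [0.0009 0.1634] cap 457 [0.002  0.1641]
```

Emit:
{"name": "step_arm", "arguments": {"commands": [{"hand":-1,"x":0,"y":0,"z":0,"roll":0.004},{"hand":-1,"x":0,"y":0,"z":0,"roll":0.008},{"hand":-1,"x":0,"y":0,"z":0,"roll":0.01},{"hand":-1,"x":0,"y":0,"z":0,"roll":0.01}]}}

```text
time: 13.1
eef_pos: [0.52, 0.0573, 0.0627]
tcp_rot: [3.14, -0.004, 0.361]
ft_force: [5.9, -5.1, 1.8]
gripper_width: 0.0113
grip_force: 33.1
```

```bash
python3 j.py 5b
```

```text
yaw 0.3607600339944519 pos [0.52   0.0573 0.0627] tq [-0.897 -0.741 -0.203] F [ 5.9 -5.1  1.8] w 0.011326817675400872
red px 281 [217.99 205.35] world [0.0007 0.1634] cap 452 [0.0022 0.1642]
red px 282 [217.99 205.3 ] world [0.0007 0.1635] cap 452 [0.0022 0.1642]
```

Emit:
{"name": "step_arm", "arguments": {"commands": [{"hand":-0.4,"x":0,"y":0,"z":0,"roll":0},{"hand":0.2,"x":0,"y":0,"z":0,"roll":0},{"hand":1,"x":0,"y":0,"z":0,"roll":0},{"hand":1,"x":0,"y":0,"z":0,"roll":0},{"hand":1,"x":0,"y":0,"z":0,"roll":0}]}}

```text
time: 13.7
eef_pos: [0.5181, 0.0579, 0.0621]
tcp_rot: [3.142, 0.0, 0.361]
ft_force: [-0.6, 0.2, -0.2]
gripper_width: 0.0814
grip_force: 0.0
```

Emit:
{"name": "step_arm", "arguments": {"commands": [{"hand":1,"x":0,"y":0,"z":0.2,"roll":0.02},{"hand":1,"x":0,"y":0,"z":0.5,"roll":0.04},{"hand":1,"x":0,"y":0,"z":0.8,"roll":0.06},{"hand":1,"x":0,"y":0,"z":1,"roll":0.08},{"hand":1,"x":0,"y":0,"z":1,"roll":0.1}]}}

```text
time: 14.2
eef_pos: [0.5193, 0.0579, 0.1854]
tcp_rot: [3.137, -0.003, 0.994]
ft_force: [0.8, 0.4, -1.1]
gripper_width: 0.0851
grip_force: 0.0
```

Emit:
{"name": "step_arm", "arguments": {"commands": [{"hand":1,"x":0.05,"y":0.1,"z":0,"roll":0.02},{"hand":1,"x":0.1,"y":0.2,"z":0,"roll":0.04},{"hand":1,"x":0.2,"y":0.35,"z":0,"roll":0.06},{"hand":1,"x":0.2,"y":0.5,"z":0,"roll":0.07},{"hand":1,"x":0.2,"y":0.5,"z":0,"roll":0.07}]}}

```text
time: 14.7
eef_pos: [0.5421, 0.1193, 0.1819]
tcp_rot: [-3.141, -0.0, 1.432]
ft_force: [-0.3, -0.7, 0.3]
gripper_width: 0.0855
grip_force: 0.0
```

```bash
python3 j.py 6; python3 - <<'E'
from h import *
s=bot.state();print(s["eef_pos"],s["tcp_rot"])
im,d,K,Rm,p=cam("wrist");cv2.imwrite("pics/w4.png",im[:,:,::-1]);np.savez("w4.npz",im=im,d=d,K=K,Rm=Rm,p=p)
E
```

```text
yaw 1.4318837310742603 pos [0.5421 0.1193 0.1819] tq [-0.007 -0.025  0.008] F [-0.3 -0.7  0.3] w 0.08547105819507829
red px 0 [nan nan] world [nan nan] cap 504 [0.0067 0.1243]
red px 0 [nan nan] world [nan nan] cap 454 [0.0067 0.124 ]
[0.54193053 0.11789516 0.18198966] [-3.14126282e+00  2.06586106e-04  1.42826184e+00]j.py:11: RuntimeWarning: Mean of empty slice.
  ij=np.argwhere(m).mean(0)
  ret = um.true_divide(
```

View pics/w4.png

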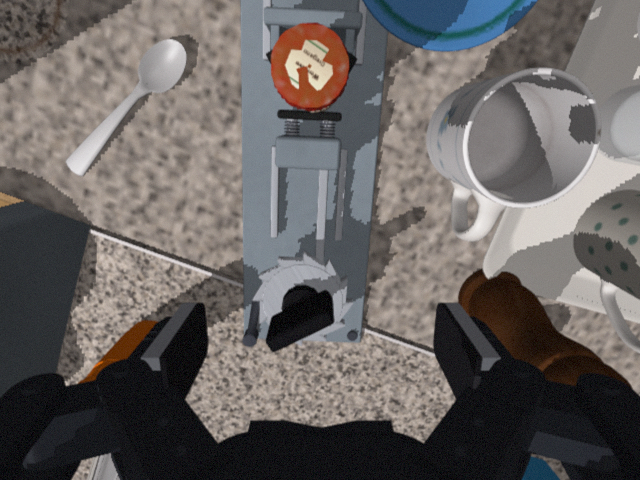

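The jar is seated in the V with its cap at (310,67). The pad at (278–341,115) bears on it and the knob bar has turned to (300,320). Next I'll measure the spring compression against picture w3.

```bash
python3 - <<'E'
from h import *
a=-.19;k=np.array([.516,.0555]);Rh=np.array([[np.cos(a),np.sin(a)],[-np.sin(a),np.cos(a)]])
for n,c,u in(("w3",(130,220),(285,322)),("w4",(95,185),(290,326))):
    z=np.load(n+".npz");im,d,K,Rm,p=[z[q] for q in("im","d","K","Rm","p")]
    g=cv2.cvtColor(im,cv2.COLOR_RGB2GRAY).astype(int)[c[0]:c[1]]
    H=cloud(d,K,Rm,p);H[...,:2]=(H[...,:2]-k)@Rh.T
    L=lambda uu,v,zz:((ray(uu,v,K,Rm,p,zz)[:2]-k)@Rh.T)[1]*1000
    mid=(u[0]+u[1])//2
    print(n,"gray between springs",list(zip(range(c[0],c[1],1),np.median(g[:,mid-3:mid+4],1).astype(int)))[8:60])
    # carriage by depth: points in local box
    F=H.reshape(-1,3);y=F[(abs(F[:,0]-.003)<.015)&(F[:,2]>.040)&(F[:,2]<.06)&(F[:,1]>.08)&(F[:,1]<.14)]
    hst,e=np.histogram(y[:,1]*1000,bins=np.arange(80,141,1));print([(int(b),int(q)) for b,q in zip(e,hst)])
    print("L at rows z=.052:",[(v,round(L(mid,v,.052),1)) for v in range(c[0],c[1],10)])
E
```

```text
w3 gray between springs [(138, np.int64(85)), (139, np.int64(84)), (140, np.int64(84)), (141, np.int64(83)), (142, np.int64(84)), (143, np.int64(85)), (144, np.int64(85)), (145, np.int64(84)), (146, np.int64(62)), (147, np.int64(28)), (148, np.int64(16)), (149, np.int64(15)), (150, np.int64(24)), (151, np.int64(25)), (152, np.int64(29)), (153, np.int64(36)), (154, np.int64(35)), (155, np.int64(36)), (156, np.int64(32)), (157, np.int64(34)), (158, np.int64(65)), (159, np.int64(81)), (160, np.int64(83)), (161, np.int64(82)), (162, np.int64(82)), (163, np.int64(83)), (164, np.int64(83)), (165, np.int64(81)), (166, np.int64(81)), (167, np.int64(82)), (168, np.int64(83)), (169, np.int64(81)), (170, np.int64(83)), (171, np.int64(81)), (172, np.int64(68)), (173, np.int64(57)), (174, np.int64(55)), (175, np.int64(56)), (176, np.int64(55)), (177, np.int64(63)), (178, np.int64(77)), (179, np.int64(93)), (180, np.int64(107)), (181, np.int64(117)), (182, np.int64(128)), (183, np.int64(130)), (184, np.int64(130)), (185, np.int64(130)), (186, np.int64(128)), (187, np.int64(130)), (188, np.int64(13
[... 2178 characters left out ...]
97, 0), (98, 0), (99, 0), (100, 0), (101, 0), (102, 0), (103, 0), (104, 0), (105, 2), (106, 48), (107, 60), (108, 56), (109, 58), (110, 63), (111, 62), (112, 64), (113, 62), (114, 67), (115, 57), (116, 64), (117, 63), (118, 66), (119, 63), (120, 64), (121, 62), (122, 61), (123, 68), (124, 62), (125, 68), (126, 63), (127, 79), (128, 2), (129, 0), (130, 0), (131, 0), (132, 0), (133, 0), (134, 0), (135, 0), (136, 0), (137, 0), (138, 0), (139, 39)]
L at rows z=.052: [(95, np.float64(154.7)), (105, np.float64(148.4)), (115, np.float64(142.1)), (125, np.float64(135.6)), (135, np.float64(129.1)), (145, np.float64(122.4)), (155, np.float64(115.7)), (165, np.float64(108.9)), (175, np.float64(101.9))]
```

```bash
python3 -c "
from h import *
print(ticket.job_done())"
```

```text
the job is handed in; nothing more can be done
None
```

I handed the job in with the jar upright in the V, the knob wound 5 clicks and the pawl alone holding it. The pad measures about 2.6 mm back on its springs (about 9 N), where one click less would have left it short of 1.5 mm. The hand is clear, and the salt, mill and mug were left alone.

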